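# Move the headset to the other swing-out hook

### The arm

A 6-joint arm with a two-finger parallel gripper is mounted at the origin on the work surface. World frame = base frame: x ahead of the robot, y to its left, z up, the work surface at z = 0. Lengths are in mm, angles in rad, forces in N, time in s.
With the tool pointing down it reaches from about 300 to 775 mm from the base axis. Payload 14.6 kg.
Tool frame: the origin (TCP) lies between the finger pads; the fingertips stand 11 mm ahead of it and the grasp point (between the pads) lies 8 mm behind it; z points along the fingers, y is the line along which they close (so a half turn about z gives the same grasp; the last joint's range is limited). The gripper opens to 94 mm and grips with 3 to 60 N. Pads are 16 mm wide; open, the fingers measure 119 mm over their backs; the gripper's body (75 mm by 177 mm) begins 78 mm behind the grasp point.
Start: joints at [1.142, 0.3, 1.521, -0, 1.321, -0.067], TCP at [194.674, 514.384, 216.446] pointing down, gripper open.
Joint ranges: [-3.03, 3.03], [-0.79, 2.21], [0.23, 2.52], [-1.04, 4.18], [0, 3.07], [-2.55, 2.55]. Speed limits (rad/s): [2.22, 2.22, 2.57, 3.14, 3.14, 3.14].

### API

Orientations are given as [roll, pitch, yaw] about the fixed x, y, z axes, in that order (R = Rz(yaw) Ry(pitch) Rx(roll)).
In Python, from cell import manip gives the robot as it stands. The module is installed in compiled form; this text tells all that it offers.
- The arm moves only by the tool arm_command, never from a script. Its argument "rows" is one flat list of numbers, 5 for each row, row after row: the shift along the world's x, y, z in mm, then the turn about the world's z in degrees, then the finger opening in mm, from 0 to 94. In form: [dx, dy, dz, twist, jaw, dx, dy, dz, twist, jaw, ...]. A call has 1 to 5 rows; each row shifts and turns the commanded pose from where the row before left it; what a row does not reach is not made up. A row lasts 1/8 s, in which the tool goes at most 62.5 mm and 10.7 degrees, less where a joint would pass 70% of its speed; a pose out of reach is approached as far as the arm can. A call is refused whole if a number of a shift passes 62.5 or a number of a turn 10.7, either way. A call with a gripper value outside its range is refused whole. The fingers move at their own pace and stop on an object; "newtons" is the grip in N (left out, the last holds). Time passes only in rows, so rows that do not move let the fingers close. It gives the time, the measured TCP pose, the force and the opening at its end, in the units of the state.
- manip.read_state(): the state, without advancing time (a new reading comes with each control period).
- manip.camera(name): name is "scene" or "side" or "wrist"; returns a dict with "image" (480x640x3 uint8, blue, green, red), "z_map" (480x640 float32, mm along the optical axis (not along the pixel's ray), 0 where there is no reading), "fx", "fy", "cx", "cy" (pixels), "pose" (4x4, takes a point from camera to world coordinates). Camera axes: x right, y down, z forward; pixel columns grow to the right and rows downward; lengths in mm; the calibration is good to about 2 mm. A picture is of the moment at which its call begins.
- manip.sign_off(): hands the job in, once; it reports no verdict.
The state is a dict: "clock": time; "joints": joint angles; "qd": joint speeds; "effort": joint torques, N m; "eef_pos": TCP position; "eef_rot": TCP orientation; "wrist_force": force on the tool from outside, world axes, zero at the start; "moment": the same for the moment, N m; "finger_gap": finger opening in mm.
Only numpy, scipy, OpenCV 4.12 (cv2) and the standard library are available. Lean on these libraries where they do the work, as an engineer would, in place of code of your own. Each camera call takes 0.05 s, during which the arm holds its last target. There are 200 camera calls.

### The job

Swing the folded hook fully out and press it home against its stop, then move the headset from its present hook onto it, and finally swing the emptied hook back flat against its screen and press that home too. Set each hook against its stop by pushing its peg firmly, about 10 to 15 N, but never push or squeeze a hook or screen with 20 N or more; set the headset down gently, and leave everything else on the desk where it is.

Things in the scene. Friction and masses are not known exactly. Their poses are not given: they have to be found in the camera images.
- stand_full: the screen whose hook carries the headset at the start: upright desk-screen tile, fabric in aluminium frame, 20 mm thick (x), 170 mm wide (y), 196 mm tall, fixed. Origin: centre of its underside; x points away from its hook face (the hook is on the -x face), z up. The hook is set by a push of 10 to 15 N at its peg against the stop.
- stand_empty: the other screen, whose hook is empty and folded (or a little ajar) at the start: upright desk-screen tile, fabric in aluminium frame, 20 mm thick (x), 170 mm wide (y), 196 mm tall, fixed. Origin: centre of its underside; x points away from its hook face (the hook is on the -x face), z up. The hook is set by a push of 10 to 15 N at its peg against the stop.
- hinge_full (a point): on the hook's vertical hinge axis, level with the arm's top face (195 mm above the desk), 14 mm in front of the screen's face; axes as the screen's. The arm is a level 12 x 12 mm bar. Near its end stands a round peg, 12 mm thick, axis 100 mm from the hinge axis, top 34 mm above the arm, so above the screen's edge (196 mm): it can be pushed from behind over that edge.
- hinge_empty (a point): on the hook's vertical hinge axis, level with the arm's top face (195 mm above the desk), 14 mm in front of the screen's face; axes as the screen's. The arm is a level 12 x 12 mm bar. Near its end stands a round peg, 12 mm thick, axis 100 mm from the hinge axis, top 34 mm above the arm, so above the screen's edge (196 mm): it can be pushed from behind over that edge.
- hook_full (a joint): hook on stand_full (starts out): hinge angle. 0 = folded, arm along the screen to its -y; 1.571 = fully out, arm along its -x; firm stops at both. Stiff: about 2.5 N at the peg moves it; it stays where left. The arm is bent against the hinge by up to 0.07 rad either way (not measured): the peg is up to 7 mm off where the angle says, so feel for the stop.
- hook_empty (a joint): hook on stand_empty (starts at 0 to 0.3): hinge angle. 0 = folded, arm along the screen to its -y; 1.571 = fully out, arm along its -x; firm stops at both. Stiff: about 2.5 N at the peg moves it; it stays where left. The arm is bent against the hinge by up to 0.07 rad either way (not measured): the peg is up to 7 mm off where the angle says, so feel for the stop.
- seat_empty (a point): point on the top face of that hook's arm, 42 mm from the hinge axis, where the headband sits; turns with the hinge (arm's bend left out); its -y points along the arm to the peg (hook on stand_empty)
- headset: black over-ear headset, rigid, about 0.22 kg, 176 mm wide (y), 175 mm tall, hanging by its headband. Origin: centre of the underside of the headband's crown pad; z up, y ear to ear. Ear cups 66 mm across reach 151 mm below the origin; between the cups 112 mm are free: they hang either side of the hook, so it comes off and goes on along the arm (or from high above), not sideways.
- headset_pad (a point): centre of the headset's crown pad, a firm block 26 mm (x, the width to grasp) by 64 mm (y) by 24 mm high (z). Hung, its x lies along the hook's arm, which passes right under its middle, 12 mm below this point: keep fingertips above the pad's underside or beside the arm. Lift it over 34 mm and draw it off past the peg, along the arm.
- mouse: grey computer mouse 105 x 60 x 26 mm on the mat; not to be moved. Origin: centre of its underside.
- can: drinks can 66 mm across, 122 mm tall; not to be moved. Origin: centre of its underside.
- handheld: black handheld radio 34 x 56 x 110 mm with a 90 mm stub aerial, standing; not to be moved. Origin: centre of its underside.
- meter: small dark meter box 60 x 80 x 55 mm, between or beside the screens; not to be moved. Origin: centre of its underside.
- notepad: note pad 100 x 75 x 14 mm, lying between or in front of the screens; not to be moved. Origin: centre of its underside.
- mug: white mug 80 mm across, 95 mm tall; not to be moved. Origin: centre of its underside.

How it is judged (in metres and radians):
On the way, in this order (a step that is already met when the one before it is completed fails the run):
1. the empty hook is swung fully out (above 1.48 rad) and pressed against its stop with more than 8 N, while the headset still hangs where it was (value of joint hook_empty above 1.48 rad and contact force between the fingers and stand_empty above 8 N and distance of headset_pad from where it was at the start of the episode below 0.03 m), for 0.1 s.
2. the headset hangs on that hook, released and at rest, the old hook still out (horizontal distance between headset_pad and seat_empty below 0.03 m and z of headset_pad in the frame of seat_empty between 0.005 and 0.022 m and angle between headset_pad's own z axis and vertical below 0.3 rad and contact force between headset and stand_empty above 0.8 N and linear speed of headset below 0.03 m/s and contact force between headset and the fingers below 0.1 N and value of joint hook_full above 0.5 rad), for 0.2 s.
3. the emptied hook is folded (below 0.06 rad) and pressed against its stop with more than 8 N (value of joint hook_full below 0.06 rad and contact force between the fingers and stand_full above 8 N), for 0.1 s.
At the end, for the whole second after the job is handed in: The headset hangs at rest and released on the hook that was empty: pad centre within 30 mm of the seat point seen from above and 5 to 22 mm above it, tilt under 0.3 rad, its weight on the hook; that hook is out (above 1.42 rad) and the emptied hook is flat (below 0.06 rad) (horizontal distance between headset_pad and seat_empty below 0.03 m and z of headset_pad in the frame of seat_empty between 0.005 and 0.022 m and angle between headset_pad's own z axis and vertical below 0.3 rad and contact force between headset and stand_empty above 0.8 N and linear speed of headset below 0.03 m/s and contact force between headset and the fingers below 0.1 N and value of joint hook_empty above 1.42 rad and value of joint hook_full between -0.1 and 0.06 rad); the robot touches nothing.
It fails at once if a hook or screen is pushed by the fingers with 20 N or more (contact force between the fingers and stand_full above 20 N or contact force between the fingers and stand_empty above 20 N).
It fails at once if the headset is slammed or rammed onto a hook or screen (over 20 N) (contact force between headset and stand_full above 20 N or contact force between headset and stand_empty above 20 N).
It fails at once if the headset is dropped low (height (world z) of headset_pad below 0.15 m).
It fails at once if another thing on the desk is moved by more than 20 mm (distance of any of mouse, can, handheld, meter, notepad, mug from where it was at the start of the episode above 0.02 m).
It also fails if it takes over 67 s, if anything falls off the work surface, if the arm or the gripper's body presses on something with over 40 N, if the wrist force passes 120 N, or if a joint passes its speed limit or range.

## Working session

There is one attempt and no reset: what is moved stays moved. The work goes in short steps, Python scripts to look and compute and a tool call to move; the robot and the scene stay as the last step left them, time stands still between calls to the robot, and variables do not carry over. Pictures are saved under pics/ and viewed, on a budget of 10 in all, crops included, one or two more only if the job needs it, and the job is handed in when it is done.

Besides the shell and the picture viewer there is one more tool, called after "Call:" in YAML: its name, and indented under it one key for each argument. arm_command: Moves the arm, as the interface text tells. Its arguments: {"type":"object","properties":{"rows":{"type":"array","items":{"type":"number"}},"newtons":{"type":"number"}},"required":["rows"]}

```bash
mkdir -p pics
cat > h.py <<'E'
import numpy as np, cv2
from cell import manip
def cap(n):
    c=manip.camera(n); np.savez(f'{n}.npz',**c); return c
def cloud(c):
    z=c['z_map'].astype(float); v,u=np.mgrid[:480,:640]
    p=np.stack([(u-c['cx'])*z/c['fx'],(v-c['cy'])*z/c['fy'],z],-1)
    T=np.array(c['pose']); w=p@T[:3,:3].T+T[:3,3]; w[z<=0]=np.nan; return w
E
python3 - <<'E'
from h import *
for n in('scene','side'):
    c=cap(n); cv2.imwrite(f'pics/{n}0.png',c['image']); print(n,np.round(c['pose'],2),c['fx'],(c['z_map']>0).mean())
s=manip.read_state();print(s)
E
```

```text
scene [[-1.30000e-01  6.70000e-01 -7.30000e-01  1.32569e+03]
 [ 9.90000e-01  7.00000e-02 -1.10000e-01  1.35790e+02]
 [-2.00000e-02 -7.40000e-01 -6.70000e-01  8.88380e+02]
 [ 0.00000e+00  0.00000e+00  0.00000e+00  1.00000e+00]] 453.72301855165756 0.99603515625
side [[-1.00000e+00 -4.00000e-02  3.00000e-02  4.46610e+02]
 [-5.00000e-02  6.00000e-01 -8.00000e-01  1.06771e+03]
 [ 1.00000e-02 -8.00000e-01 -6.00000e-01  9.30430e+02]
 [ 0.00000e+00  0.00000e+00  0.00000e+00  1.00000e+00]] 464.24956566146005 0.9959830729166667
{'clock': 0.1, 'joints': array([ 1.14237329e+00,  3.00424118e-01,  1.52151014e+00, -4.04769135e-05,
        1.32072493e+00, -6.66167780e-02]), 'qd': array([ 0.00011105, -0.00157143, -0.00075321, -0.00029598, -0.00026659,
       -0.00046548]), 'effort': array([-9.26641633e-05, -5.32648659e+01, -3.53284478e+01,  7.09293131e-02,
        2.35448324e-02, -9.51311904e-05]), 'eef_pos': array([194.60614573, 514.17642356, 215.94211335]), 'eef_rot': array([-3.14052588e+00, -3.18762647e-05,  2.77979641e+00]), 'wrist_force': array([-0.48562889,  0.22614588, -0.60947071]), 'moment': array([ 0.0414496 ,  0.01342469, -0.01828633]), 'finger_gap': 93.92432681190243}
```

View pics/scene0.png

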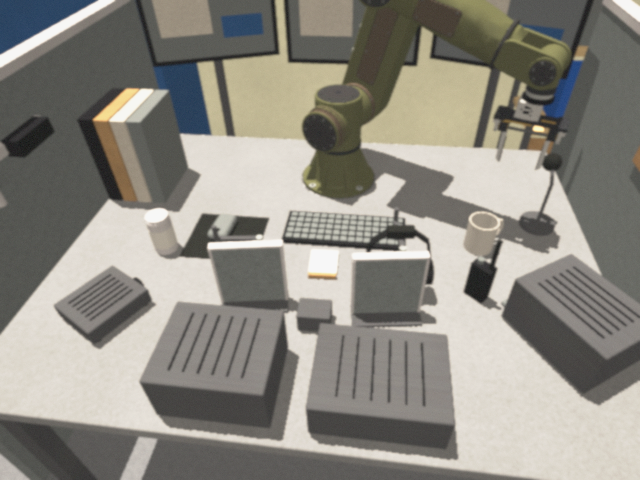

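View pics/side0.png

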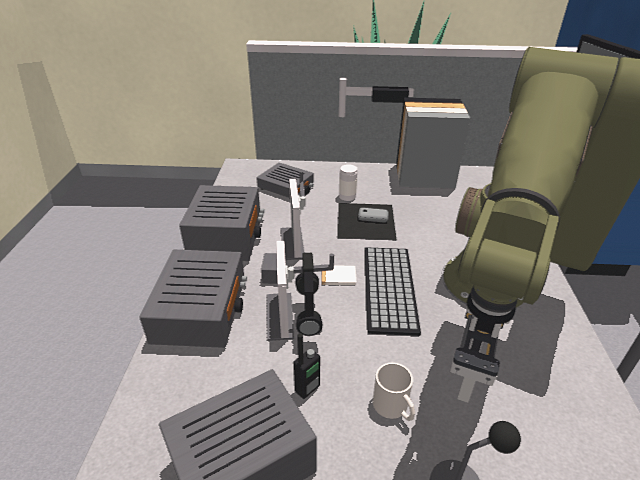

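The scene view shows the empty screen at about (250,272) and the full one at (388,285), with its peg at (396,215). The side view shows the full hook's peg at (332,262) and the handheld at (307,372) near the headset. Next I'll pull geometry out of the depth.

Run:
```python
from h import *
P=[]
for n in('scene','side'):
    c=dict(np.load(n+'.npz')); w=cloud(c); im=c['image']
    m=(w[...,2]>120)&(w[...,2]<290)&(w[...,0]>330)&(w[...,0]<720)&(w[...,1]>-330)&(w[...,1]<330)
    P.append(np.c_[w[m],im[m]])
    # screen tops
    t=m&(abs(w[...,2]-196)<4)&(im.min(-1)>150)
    k,l,st,ce=cv2.connectedComponentsWithStats(t.astype(np.uint8))
    for i in range(1,k):
        if st[i,4]>40:
            q=w[l==i]; (cx,cy),sz,a=cv2.minAreaRect(q[:,:2].astype(np.float32)); print(n,st[i],np.round(q.mean(0)),(cx,cy),sz,a)
    # above the screens
    t=(m&(w[...,2]>202)).astype(np.uint8)
    k,l,st,ce=cv2.connectedComponentsWithStats(t)
    for i in range(1,k):
        if st[i,4]>8: q=w[l==i]; print(n,'high',st[i],np.round(q.min(0)),np.round(q.max(0)),np.round(np.median(q,0)),im[l==i].mean(0).round())
P=np.vstack(P)
# top view map 1px=1mm, color by height
img=np.zeros((660,390,3),np.uint8)
P=P[np.argsort(P[:,2])]
H=cv2.applyColorMap(np.clip((P[:,2]-120)*1.8,0,255).astype(np.uint8).reshape(-1,1),cv2.COLORMAP_JET)[:,0]
for p,h in zip(P,H): cv2.circle(img,(int(p[0]-330),int(330-p[1])),1,h.tolist(),-1)
cv2.imwrite('pics/top.png',img)
```

```text
scene [208 235  75  15 550] [ 585. -150.  196.] (575.489013671875, -153.99832153320312) (44.77668380737305, 168.59210205078125) 9.153264999389648
scene [353 245  78  16 611] [586. 181. 196.] (576.8983154296875, 176.73501586914062) (46.29221725463867, 168.9926300048828) 10.762301445007324
scene high [394 207   6  12  57] [453. 182. 202.] [468. 193. 234.] [463. 187. 219.] [105. 110. 113.]
scene high [212 225   7  12  61] [ 565. -232.  203.] [ 576. -220.  232.] [ 573. -224.  219.] [ 96. 101. 103.]
scene high [382 225  38  13 404] [503. 156. 202.] [536. 241. 222.] [526. 198. 216.] [59. 63. 64.]
side [289 179  16  29 204] [ 583. -145.  196.] (576.518310546875, -152.75494384765625) (39.11000061035156, 171.35098266601562) 9.889325141906738
side [276 241  11  44 362] [586. 186. 196.] (585.5027465820312, 180.19332885742188) (23.216712951660156, 169.68341064453125) 8.631497383117676
side high [299 171   4   9  35] [ 566. -231.  204.] [ 576. -212.  230.] [ 572. -221.  218.] [71. 68. 71.]
side high [302 253  12  25 256] [503. 171. 202.] [534. 246. 222.] [517. 216. 218.] [51. 52. 53.]
side high [329 253   5  12  54] [456. 185. 203.] [466. 196. 233.] [461. 192. 218.] [80. 78. 81.]
```

View pics/top.png

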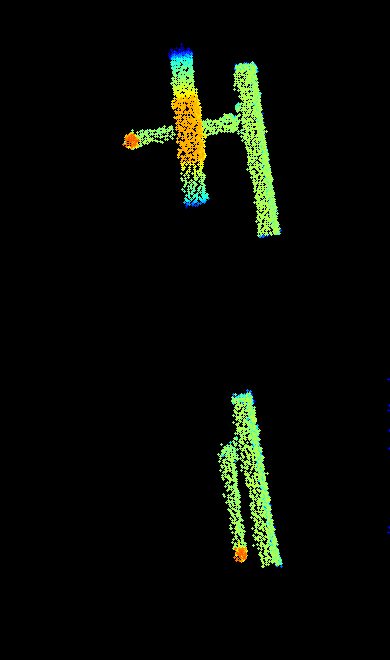

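The top map resolves both screens, arms, pegs and the crown pad clearly. I'll fit the numbers now.

```bash
cat >> h.py <<'E'
def pts(names=('scene','side')):
    P=np.vstack([cloud(dict(np.load(f'{n}.npz'))).reshape(-1,3) for n in names])
    return P[(P[:,2]>120)&(P[:,2]<260)&(P[:,0]>330)&(P[:,0]<720)&(abs(P[:,1])<330)]
def line(q):
    vx,vy,x,y=cv2.fitLine(q[:,:2].astype(np.float32),cv2.DIST_HUBER,0,.01,.01).ravel(); return np.array([x,y]),np.array([vx,vy])
E
python3 - <<'E'
from h import *
P=pts()
for nm,lo,hi in(('full',80,280),('empty',-250,-50)):
    Q=P[(P[:,1]>lo)&(P[:,1]<hi)]
    yc=(lo+hi)/2
    t=Q[(abs(Q[:,2]-196)<4)&(abs(Q[:,0]-(586-.15*(Q[:,1]-yc)))<16)]
    p,d=line(t); d*=np.sign(-d[1]); x=np.array([-d[1],d[0]]); 
    # restrict to within 11mm of the line shifted: use thickness percentiles
    s=(t[:,:2]-p)@d; o=(t[:,:2]-p)@x
    print(nm,'-y dir',d,'yaw',np.degrees(np.arctan2(x[1],x[0])),'len',np.percentile(s,[.5,99.5]),'thick',np.percentile(o,[1,10,50,90,99]),p)
    print(' ends',p+d*np.percentile(s,.5),p+d*np.percentile(s,99.5))
    k=Q[(Q[:,2]>205)&((Q[:,0]<485) if nm=='full' else (Q[:,1]<-205))]
    c=(np.percentile(k,2,axis=0)+np.percentile(k,98,axis=0))/2
    print(' peg',c, k[k[:,2]>225].mean(0),len(k))
    if nm=='full': a=Q[(abs(Q[:,2]-194)<6)&(Q[:,0]<560)&(Q[:,0]>473)&(abs(Q[:,1]-200)<25)&((Q[:,0]<495)|(Q[:,0]>540))]
    else: a=Q[(abs(Q[:,2]-194)<6)&(Q[:,1]>-215)&(Q[:,1]<-130)&(Q[:,0]<568-.13*(Q[:,1]+180)+4)]
    pa,da=line(a); print(' arm',pa,da,len(a))
    if nm=='full':
        b=Q[(Q[:,2]>208)&(Q[:,0]>490)&(Q[:,0]<550)]
        (cx,cy),sz,an=cv2.minAreaRect(b[:,:2].astype(np.float32)); print(' pad',cx,cy,sz,an,np.percentile(b[:,2],[50,95,99]), line(b))
# handheld etc
W=np.vstack([cloud(dict(np.load(f'{n}.npz'))).reshape(-1,3) for n in('scene','side')])
m=(W[:,2]>60)&(W[:,2]<230)&(W[:,0]>480)&(W[:,0]<640)&(W[:,1]>285)&(W[:,1]<420);print('handheld',W[m].min(0),W[m].max(0))
E
```

```text
full -y dir [ 0.15352665 -0.9881445 ] yaw 8.831357 len [-82.97082717  87.07371406] thick [-1.41439636e+01 -9.33894343e+00 -7.26547124e-03  7.84138409e+00
  9.46713058e+00] [587.58026 182.4362 ]
 ends [574.84202818 264.42337094] [600.94839676  96.39478988]
 peg [461.53630635 188.93188373 218.72011539] [461.50109156 189.08479675 228.74204789] 102
 arm [520.95605 201.19211] [0.98732793 0.15869334] 138
 pad 520.1727294921875 201.22018432617188 (29.527355194091797, 77.07563781738281) 6.1464433670043945 [218.5167873  220.9924847  221.83757668] (array([521.69574, 203.31206], dtype=float32), array([ 0.14677778, -0.9891695 ], dtype=float32))
empty -y dir [ 0.17308268 -0.98490727] yaw 9.967101 len [-85.5662372   84.80436917] thick [-13.85101851  -9.56583176  -0.03671031   7.34305905   9.284651  ] [ 587.3498  -151.06126]
 ends [572.53975887 -66.786455  ] [ 602.02795993 -234.58570372]
 peg [ 570.87984933 -223.78207867  218.49074863] [ 571.15975173 -224.4688245   228.91261356] 90
 arm [ 566.19104 -173.47278] [ 0.15365551 -0.9881245 ] 258
handheld [480.30437814 285.00713974  60.03422131] [542.00755251 419.98135749 202.45455819]
```

Call:
arm_command:
  rows: [27,-50,15,6,0,27,-50,15,6,0,27,-50,15,6,0,27,-50,10,6,0,27,-50,10,6,0]
  newtons: 40

```text
clock: 0.72
eef_pos: [330.1, 262.7, 281.7]
eef_rot: [-3.142, 0.0, -2.976]
wrist_force: [0.6, 1.0, 0.2]
finger_gap: 47.6
```

Call:
arm_command:
  rows: [28,-52,0,0,0,28,-52,0,0,0,28,-52,0,0,0,28,-52,0,0,0,28,-52,0,0,0]

```text
clock: 1.35
eef_pos: [470.2, 2.4, 281.4]
eef_rot: [3.142, -0.0, -2.98]
wrist_force: [0.7, 0.6, -0.3]
finger_gap: 0.9
```

Call:
arm_command:
  rows: [24,-44.5,0,0,0,24,-44.5,0,0,0,24,-44.5,0,0,0,24,-44.5,0,0,0,25,-45,0,0,0]

```text
clock: 1.98
eef_pos: [591.2, -220.1, 281.1]
eef_rot: [3.141, -0.0, -2.98]
wrist_force: [-0.2, 1.5, 0.5]
finger_gap: 0.2
```

Call:
arm_command:
  rows: [0,0,-40,0,0,0,0,-20,0,0,0,0,-7,0,0,-3,0,0,0,0,-3,-0.5,0,0,0]

```text
clock: 2.6
eef_pos: [584.8, -219.2, 215.6]
eef_rot: [-3.141, 0.001, -2.98]
wrist_force: [-0.4, -0.3, 0.3]
finger_gap: 0.5
```

```bash
cat >> h.py <<'E'
def arc(H,p,step,n):
    r=np.array(p)-H; a=np.radians(step); R=np.array([[np.cos(a),-np.sin(a)],[np.sin(a),np.cos(a)]])
    for i in range(n):
        q=R@r; print(i,np.round(q-r,1),step,'->',np.round(q+H,1)); r=q
E
python3 -c "
from h import *
arc(np.array([557.5,-125]),[584.8,-219.2],-6,15)"
```

```text
0 [-10.   -2.3] -6 -> [ 574.8 -221.5]
1 [-10.2  -1.3] -6 -> [ 564.6 -222.8]
2 [-10.3  -0.2] -6 -> [ 554.4 -223. ]
3 [-10.2   0.9] -6 -> [ 544.1 -222.2]
4 [-10.1   1.9] -6 -> [ 534.  -220.2]
5 [-9.8  3. ] -6 -> [ 524.2 -217.3]
6 [-9.5  4. ] -6 -> [ 514.8 -213.3]
7 [-9.  5.] -6 -> [ 505.8 -208.3]
8 [-8.4  5.9] -6 -> [ 497.3 -202.5]
9 [-7.8  6.7] -6 -> [ 489.6 -195.7]
10 [-7.   7.5] -6 -> [ 482.5 -188.3]
11 [-6.2  8.2] -6 -> [ 476.3 -180.1]
12 [-5.3  8.8] -6 -> [ 471.  -171.3]
13 [-4.4  9.3] -6 -> [ 466.7 -162. ]
14 [-3.4  9.7] -6 -> [ 463.3 -152.3]
```

Call:
arm_command:
  rows: [-3,-0.5,0,0,0,-2,-0.5,0,0,0]

```text
clock: 2.85
eef_pos: [579.8, -220.1, 215.1]
eef_rot: [-3.141, 0.001, -2.98]
wrist_force: [2.7, 1.5, 1.0]
finger_gap: 0.6
```

Call:
arm_command:
  rows: [-10,-1.8,0,-6,0,-10.2,-0.8,0,-6,0,-10.3,0.3,0,-6,0,-10.2,1.4,0,-6,0,-10,2.4,0,-6,0]

```text
clock: 3.48
eef_pos: [528.9, -218.7, 214.9]
eef_rot: [3.142, 0.001, 2.776]
wrist_force: [4.0, 1.2, 0.8]
finger_gap: 0.4
```

Call:
arm_command:
  rows: [-9.7,3.5,0,-6,0,-9.2,4.5,0,-6,0,-8.7,5.4,0,-6,0,-8.1,6.3,0,-6,0,-7.4,7.1,0,-6,0]

```text
clock: 4.1
eef_pos: [485.9, -191.8, 214.9]
eef_rot: [3.141, 0.001, 2.253]
wrist_force: [4.2, -1.1, 0.8]
finger_gap: 0.8
```

Call:
arm_command:
  rows: [-6.6,7.9,0,-6,0,-5.7,8.5,0,-6,0,-2.5,4.3,0,-3,0,-2.2,4.5,0,-3,0,0,0,0,0,0]

```text
clock: 4.72
eef_pos: [468.8, -166.6, 214.8]
eef_rot: [3.141, 0.0, 1.943]
wrist_force: [-0.2, 0.4, 0.2]
finger_gap: 0.7
```

Call:
arm_command:
  rows: [-1.6,3.5,0,-2,0,-1.4,3.5,0,-2,0,-0.8,2.3,0,-2,0,-0.7,2.3,0,-2,0]

```text
clock: 5.22
eef_pos: [464.4, -155.7, 214.7]
eef_rot: [3.142, 0.001, 1.803]
wrist_force: [2.4, -8.2, 0.5]
finger_gap: 0.5
```

Call:
arm_command:
  rows: [0,0.7,0,0,0,0,0,0,0,0]

```text
clock: 5.48
eef_pos: [464.4, -155.5, 214.7]
eef_rot: [-3.141, 0.002, 1.804]
wrist_force: [1.9, -8.0, -0.6]
finger_gap: 0.4
```

Call:
arm_command:
  rows: [0,0.8,0,0,0,0,0,0,0,0]

```text
clock: 5.72
eef_pos: [464.4, -155.0, 214.8]
eef_rot: [-3.141, 0.003, 1.803]
wrist_force: [0.1, -10.1, 0.2]
finger_gap: 0.4
```

Call:
arm_command:
  rows: [0,0.7,0,0,0,0,0,0,0,0]

```text
clock: 5.98
eef_pos: [464.3, -154.6, 214.8]
eef_rot: [-3.141, 0.003, 1.803]
wrist_force: [-0.4, -12.3, 1.1]
finger_gap: 0.1
```

Call:
arm_command:
  rows: [0,-8,0,0,0,0,-8,20,0,0,0,0,55,0,60,10,60,0,-2,60,10,61,0,-2.5,60]

```text
clock: 6.6
eef_pos: [484.3, -46.9, 289.8]
eef_rot: [3.141, -0.0, 1.722]
wrist_force: [0.9, -0.5, 0.1]
finger_gap: 26.8
```

Run:
```python
from h import *
c=cap('scene'); cap('side'); cv2.imwrite('pics/s1.png',c['image'][180:340,150:500])
P=pts(); Q=P[(P[:,1]>-250)&(P[:,1]<-70)]
k=Q[(Q[:,2]>205)&(Q[:,0]<500)&(Q[:,2]<236)]; print('peg',(np.percentile(k,2,axis=0)+np.percentile(k,98,axis=0))/2,k.mean(0),len(k))
a=Q[(abs(Q[:,2]-194)<6)&(Q[:,0]>470)&(Q[:,0]<550)]; print(line(a),len(a))
P=P[(P[:,1]>130)&(P[:,1]<260)]; b=P[(P[:,2]>208)&(P[:,0]>490)&(P[:,0]<550)&(P[:,2]<226)]
(cx,cy),sz,an=cv2.minAreaRect(b[:,:2].astype(np.float32)); print(' pad',cx,cy,sz,an)
print(manip.read_state()['eef_pos'],manip.read_state()['eef_rot'])
```

```text
peg [ 459.43584247 -139.89123066  218.59992346] [ 459.70768353 -139.40796353  219.09541576] 77
(array([ 511.66437, -131.3681 ], dtype=float32), array([0.9893402 , 0.14562285], dtype=float32)) 228
 pad 518.5614013671875 201.90663146972656 (26.699954986572266, 75.36624145507812) 6.591152667999268
[484.582849   -43.68243527 289.50751324] [-3.14145081e+00 -1.03474103e-03  1.72841217e+00]
```

Call:
arm_command:
  rows: [7,49,0,0,60,7,49,0,0,60,7,49,0,0,60,7,49,0,0,60,7,49,0,0,60]

```text
clock: 7.32
eef_pos: [519.6, 198.1, 289.3]
eef_rot: [-3.141, 0.0, 1.725]
wrist_force: [0.2, -0.3, -0.2]
finger_gap: 59.9
```

Run:
```python
from h import *
c=cap('wrist'); w=cloud(c); cv2.imwrite('pics/w1.png',c['image']); print(np.round(c['pose'],2))
b=w[(w[...,2]>214)&(w[...,2]<225)&(abs(w[...,0]-519)<40)&(abs(w[...,1]-201)<60)]
print(len(b)); (cx,cy),sz,an=cv2.minAreaRect(b[:,:2].astype(np.float32)); print(cx,cy,sz,an,line(b),manip.read_state()['eef_pos'])
```

```text
[[ 9.9000e-01  1.5000e-01  4.0000e-02  5.0688e+02]
 [ 1.5000e-01 -9.5000e-01 -2.8000e-01  2.8059e+02]
 [-0.0000e+00  2.8000e-01 -9.6000e-01  4.5736e+02]
 [ 0.0000e+00  0.0000e+00  0.0000e+00  1.0000e+00]]
3023
516.8152465820312 199.98959350585938 (25.947362899780273, 63.22563171386719) 6.275042533874512 (array([516.57404, 201.69704], dtype=float32), array([ 0.1104752, -0.9938789], dtype=float32)) [519.53770953 202.48036654 288.80806882]
```

View pics/w1.png

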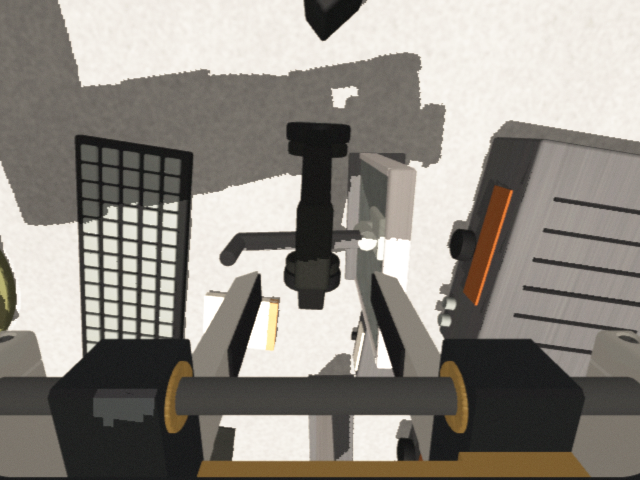

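Wrist view: the crown pad is at (316,215), lying between the two finger lanes (235,320) and (390,320), with the peg at (232,250) well clear. The pad measures 26 x 63 mm, as it should.

Call:
arm_command:
  rows: [-2.5,-2.5,-35,-2.5,60,0,0,-30,0,60,0,0,-14,0,60,0,0,0,0,20,0,0,0,0,15]
  newtons: 14

```text
clock: 8.0
eef_pos: [517.4, 194.6, 211.7]
eef_rot: [3.14, -0.0, 1.68]
wrist_force: [0.5, 0.1, 0.3]
finger_gap: 43.4
```

Call:
arm_command:
  rows: [0,0,0,0,10,0,0,0,0,10]

```text
clock: 8.25
eef_pos: [517.2, 194.7, 211.1]
eef_rot: [3.14, -0.0, 1.68]
wrist_force: [0.2, 0.4, 0.4]
finger_gap: 25.7
```

Call:
arm_command:
  rows: [0,0,4,0,10,0,0,8,0,10,0,0,14,0,10,0,0,20,0,10,0,0,0,0,10]
  newtons: 20

```text
clock: 8.88
eef_pos: [517.4, 194.9, 258.4]
eef_rot: [3.138, -0.001, 1.68]
wrist_force: [0.1, 0.3, -1.4]
finger_gap: 25.9
```

Call:
arm_command:
  rows: [0,0,30,0,10,0,0,35,0,10,0,0,35,0,10,0,0,35,0,10,0,0,10,0,10]

```text
clock: 9.5
eef_pos: [517.1, 194.7, 402.7]
eef_rot: [3.139, -0.0, 1.68]
wrist_force: [0.0, 0.2, -3.0]
finger_gap: 25.6
```

Run:
```python
from h import *
c=cap('wrist'); w=cloud(c); s=manip.read_state(); e=s['eef_pos']; print(e,s['eef_rot'],s['finger_gap'],s['wrist_force'])
d=cap('side'); cv2.imwrite('pics/side2.png',d['image'])
r=w-e
b=w[(abs(r[...,2]-3)<14)&(abs(r[...,0])<30)&(abs(r[...,1])<60)&(c['image'].max(-1)<90)]
print(len(b)); (cx,cy),sz,an=cv2.minAreaRect(b[:,:2].astype(np.float32)); print(cx,cy,sz,an,np.percentile(b[:,2],[5,50,95]))
```

```text
[517.05347073 194.74313621 402.5816007 ] [ 3.13987574e+00 -3.14972453e-04  1.68026330e+00] 26.029165065781303 [-0.81594235  0.00516195 -1.87819875]
7331
516.0945434570312 200.27601623535156 (28.774436950683594, 87.30660247802734) 3.5734059810638428 [394.55544494 409.62408452 410.95136601]
```

View pics/side2.png

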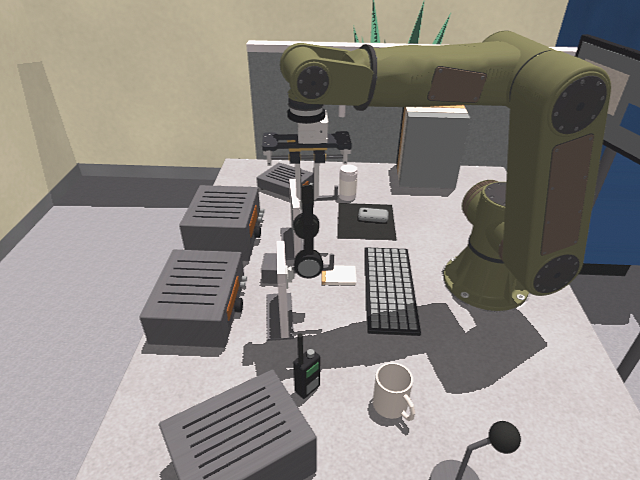

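The headset is held upright, cups at about (308,225) and (308,262) above the peg (330,260). Now I'll carry it across.

Call:
arm_command:
  rows: [0,-25,0,1,10,0,-45,0,1,10,0,-50,0,0,10,0,-50,0,0,10,0,-50,0,0,10]

```text
clock: 10.22
eef_pos: [516.5, -26.9, 399.5]
eef_rot: [-3.139, -0.001, 1.715]
wrist_force: [0.3, 0.1, -3.0]
finger_gap: 25.9
```

Call:
arm_command:
  rows: [0,-45,0,0,10,0,-35,0,0,10,0,-20,0,0,10,1,-11,0,0,10,0,0,0,0,10]

```text
clock: 10.85
eef_pos: [518.0, -136.1, 401.0]
eef_rot: [-3.141, -0.0, 1.715]
wrist_force: [-0.8, -0.3, -3.0]
finger_gap: 25.5
```

Run:
```python
from h import *
c=cap('wrist'); w=cloud(c); s=manip.read_state(); e=s['eef_pos']; print(e,s['eef_rot'],s['finger_gap'],s['wrist_force'])
r=w-e
b=w[(abs(r[...,2]-3)<14)&(abs(r[...,0])<30)&(abs(r[...,1])<60)&(c['image'].max(-1)<90)]
print(len(b)); (cx,cy),sz,an=cv2.minAreaRect(b[:,:2].astype(np.float32)); print(cx,cy,sz,an,np.percentile(b[:,2],[5,50,95]))
```

```text
[ 518.01271096 -135.69837232  401.16845338] [-3.14130914e+00 -3.66318821e-04  1.71560071e+00] 26.04365012468486 [ 0.44102356 -0.51972661 -1.69963648]
7294
516.0056762695312 -124.68830871582031 (28.729341506958008, 75.96875762939453) 11.817252159118652 [393.27285495 407.90873103 409.35235173]
```

Run:
```python
from h import *
c=dict(np.load('wrist.npz')); w=cloud(c); e=np.array([518,-135.7,401.2]); r=w-e
for t in (4,6,8):
    b=w[(r[...,2]>t)&(r[...,2]<16)&(abs(r[...,0])<14)&(abs(r[...,1])<60)]
    print(t,len(b),np.percentile(b,[1,99],axis=0).round(1).tolist())
cv2.imwrite('pics/w2.png',c['image'])
```

```text
4 5697 [[504.4, -161.0, 405.5], [531.3, -99.9, 413.0]]
6 4927 [[504.5, -160.1, 407.3], [531.0, -101.0, 413.5]]
8 461 [[504.2, -154.1, 409.2], [531.7, -102.5, 416.8]]
```

View pics/w2.png

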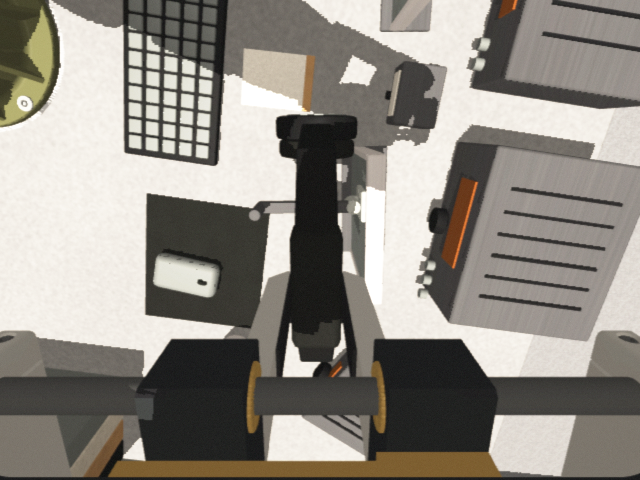

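The empty hook's arm runs (255,214) to (355,207), passing under the pad's middle. The pad centre is at (518,-130.5), so within 1-2 mm of the target. I'll lower it now.

Call:
arm_command:
  rows: [-1,-0.5,-30,0,10,0,0,-40,0,10,0,0,-40,0,10,0,0,-35,0,10,0,0,-22,0,10]

```text
clock: 11.52
eef_pos: [516.6, -135.5, 232.8]
eef_rot: [-3.14, -0.001, 1.716]
wrist_force: [-0.1, 1.4, -2.3]
finger_gap: 25.7
```

Call:
arm_command:
  rows: [0,0,-8,0,10,0,0,-4,0,10,0,0,-2,0,10,0,0,-2,0,10,0,0,0,0,10]

```text
clock: 12.15
eef_pos: [516.9, -136.8, 218.7]
eef_rot: [3.141, 0.0, 1.715]
wrist_force: [-0.2, 0.3, -2.6]
finger_gap: 25.8
```

Call:
arm_command:
  rows: [0,0,-2,0,10,0,0,-2,0,10,0,0,-1.5,0,10,0,0,-1,0,10,0,0,0,0,10]

```text
clock: 12.78
eef_pos: [516.9, -136.8, 211.9]
eef_rot: [-3.141, -0.0, 1.715]
wrist_force: [-0.5, -0.2, -2.2]
finger_gap: 25.8
```

Call:
arm_command:
  rows: [0,0,-0.8,0,10,0,0,-0.8,0,10,0,0,-0.5,0,10,0,0,0,0,10]

```text
clock: 13.28
eef_pos: [517.0, -136.9, 210.8]
eef_rot: [3.141, 0.001, 1.715]
wrist_force: [-2.2, 1.1, 8.0]
finger_gap: 25.7
```

Call:
arm_command:
  rows: [0,0,1,0,10,0,0,0,0,30,0,0,0,0,56,0,0,0,0,56,0,0,0,0,56]

```text
clock: 13.9
eef_pos: [516.9, -136.8, 210.8]
eef_rot: [-3.142, -0.0, 1.715]
wrist_force: [0.1, -0.4, -0.0]
finger_gap: 54.6
```

Call:
arm_command:
  rows: [0,0,10,0,56,0,0,25,0,56,0,0,45,0,56,0,0,0,0,56,0,0,0,0,56]

```text
clock: 14.52
eef_pos: [516.7, -136.8, 290.5]
eef_rot: [-3.141, -0.0, 1.715]
wrist_force: [-0.1, 0.8, -0.3]
finger_gap: 56.2
```

Run:
```python
from h import *
c=cap('wrist'); w=cloud(c); s=manip.read_state(); print(s['eef_pos'],s['finger_gap'],s['wrist_force'])
b=w[(w[...,2]>214)&(w[...,2]<226)&(abs(w[...,0]-517)<40)&(abs(w[...,1]+131)<60)]
(cx,cy),sz,an=cv2.minAreaRect(b[:,:2].astype(np.float32)); print(cx,cy,sz,an,np.percentile(b[:,2],[1,50,99]))
a,k,*_=np.linalg.lstsq(np.c_[b[:,:2]-b[:,:2].mean(0),np.ones(len(b))],b[:,2],rcond=None);print('slope',a)
d=cap('side'); cv2.imwrite('pics/side3.png',d['image'][140:400,200:460]); cap('scene')
P=pts(); k=P[(P[:,2]>205)&(P[:,2]<234)&(P[:,0]<480)]
for lo,hi in((-250,-50),(100,260)): q=k[(k[:,1]>lo)&(k[:,1]<hi)]; print(len(q),(np.percentile(q,2,axis=0)+np.percentile(q,98,axis=0))/2)
```

```text
[ 516.58211758 -136.71513246  290.02918909] 56.20070079428649 [ 0.23488767 -0.12186484  0.0967259 ]
515.6594848632812 -131.34999084472656 (25.826833724975586, 63.37520217895508) 8.059222221374512 [214.62591744 218.30114827 219.96588749]
slope [ 4.85173515e-03 -7.22724346e-03  2.18134321e+02]
83 [ 458.77404881 -139.76423031  219.08747054]
104 [461.16592048 188.86756572 218.04945831]
```

View pics/side3.png

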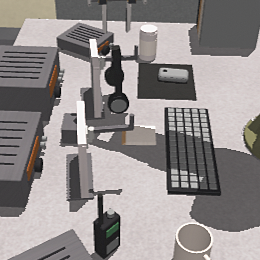

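The headset hangs level on the new hook (crop about (118,70)-(118,105)), and the old hook is bare and still out at (110,125). Now I'll fold the old hook.

Call:
arm_command:
  rows: [-8,55,0,0,0,-8,58,0,0,0,-9,58,0,0,0,-9,58,0,0,0,-9,58,0,0,0]
  newtons: 40

```text
clock: 15.3
eef_pos: [473.1, 151.9, 290.4]
eef_rot: [-3.141, 0.0, 1.715]
wrist_force: [1.4, 0.7, -0.9]
finger_gap: 9.6
```

Call:
arm_command:
  rows: [-9,40,0,0,0,-6,18,0,0,0,0,0,0,0,0,0,0,-5,0,0,0,0,0,0,0]

```text
clock: 15.92
eef_pos: [459.0, 207.3, 285.2]
eef_rot: [-3.141, 0.0, 1.714]
wrist_force: [-0.1, 0.3, -1.0]
finger_gap: 0.2
```

Call:
arm_command:
  rows: [0,2,-40,0,0,0,0,-25,0,0,0,0,-5,0,0,0.3,-2.5,0,0,0,0.3,-2.5,0,0,0]

```text
clock: 16.55
eef_pos: [460.0, 205.0, 217.0]
eef_rot: [3.14, -0.0, 1.715]
wrist_force: [-0.0, -0.3, 0.5]
finger_gap: 0.4
```

```bash
python3 -c "
from h import *
p=manip.read_state()['eef_pos'][:2]; print(p)
arc(np.array([560.2,204.8]),p,6,15)"
```

```text
[459.96733289 205.00167945]
0 [  0.5 -10.5] 6 -> [460.5 194.5]
1 [  1.6 -10.4] 6 -> [462.1 184.2]
2 [  2.7 -10.1] 6 -> [464.8 174. ]
3 [ 3.7 -9.8] 6 -> [468.6 164.2]
4 [ 4.7 -9.4] 6 -> [473.3 154.9]
5 [ 5.7 -8.8] 6 -> [479. 146.]
6 [ 6.6 -8.2] 6 -> [485.6 137.9]
7 [ 7.4 -7.4] 6 -> [493.  130.4]
8 [ 8.1 -6.6] 6 -> [501.1 123.8]
9 [ 8.8 -5.7] 6 -> [509.9 118.1]
10 [ 9.3 -4.8] 6 -> [519.2 113.3]
11 [ 9.8 -3.8] 6 -> [529.  109.5]
12 [10.1 -2.7] 6 -> [539.2 106.8]
13 [10.4 -1.7] 6 -> [549.5 105.1]
14 [10.5 -0.6] 6 -> [560.  104.6]
```

Call:
arm_command:
  rows: [0.3,-3,0,0,0,0.5,-9.5,0,5,0,1.5,-10.2,0,6,0,2.6,-10,0,6,0,3.6,-9.8,0,6,0]

```text
clock: 17.18
eef_pos: [468.2, 162.7, 216.4]
eef_rot: [3.14, -0.0, 2.12]
wrist_force: [-0.7, 2.7, -0.5]
finger_gap: 0.5
```

Call:
arm_command:
  rows: [4.7,-9.4,0,6,0,5.7,-8.8,0,6,0,6.6,-8.2,0,6,0,7.4,-7.4,0,6,0,8.1,-6.6,0,6,0]

```text
clock: 17.8
eef_pos: [500.6, 122.2, 216.3]
eef_rot: [3.141, -0.0, 2.644]
wrist_force: [-1.5, 3.4, 0.3]
finger_gap: 0.4
```

Call:
arm_command:
  rows: [8.8,-5.6,0,6,0,9.3,-4.7,0,6,0,9.8,-3.7,0,6,0,10.1,-2.7,0,6,0,5.2,-1,0,3,0]

```text
clock: 18.42
eef_pos: [543.8, 104.6, 216.1]
eef_rot: [3.141, -0.0, 3.114]
wrist_force: [-2.0, 2.6, 0.2]
finger_gap: 0.3
```

Call:
arm_command:
  rows: [3.5,-0.5,0,2,0,3,-0.3,0,2,0,0,0,0,2,0]

```text
clock: 18.8
eef_pos: [550.3, 103.6, 216.0]
eef_rot: [-3.141, 0.0, -3.065]
wrist_force: [-1.4, -1.0, 0.4]
finger_gap: 0.5
```

Call:
arm_command:
  rows: [2.5,0,0,2,0,2.5,0,0,2,0,2,0,0,0,0,0,0,0,0,0]

```text
clock: 19.3
eef_pos: [557.3, 103.7, 215.8]
eef_rot: [3.142, 0.0, -2.998]
wrist_force: [-1.8, -1.8, 0.6]
finger_gap: 0.0
```

Call:
arm_command:
  rows: [1.5,0.2,0,0,0,1.5,0.2,0,0,0,1.2,0.2,0,0,0,0,0,0,0,0]

```text
clock: 19.8
eef_pos: [561.3, 104.3, 215.8]
eef_rot: [-3.141, -0.001, -2.997]
wrist_force: [-3.8, -4.2, 2.2]
finger_gap: 0.3
```

Call:
arm_command:
  rows: [1.2,0,0,0,0,1.2,0,0,0,0,0,0,0,0,0]

```text
clock: 20.18
eef_pos: [562.9, 104.3, 215.4]
eef_rot: [3.141, -0.003, -2.997]
wrist_force: [-10.4, -3.7, 2.5]
finger_gap: 0.6
```

Call:
arm_command:
  rows: [0.6,0,0,0,0,0,0,0,0,0]

```text
clock: 20.42
eef_pos: [563.2, 104.4, 215.3]
eef_rot: [3.141, -0.004, -2.997]
wrist_force: [-12.0, -3.5, 2.6]
finger_gap: 0.5
```

Call:
arm_command:
  rows: [-5,0,0,0,0,-20,0,0,0,0,-10,0,40,0,0,-30,0,40,0,0,-50,0,30,0,0]

```text
clock: 21.05
eef_pos: [449.0, 104.7, 327.2]
eef_rot: [3.141, 0.002, -2.997]
wrist_force: [-0.0, -0.3, 1.1]
finger_gap: 0.4
```

Run:
```python
from h import *
c=cap('scene'); d=cap('side'); cv2.imwrite('pics/end.png',np.hstack([c['image'][190:390,130:510],d['image'][190:390,220:440]])); P=pts()
P=P[P[:,2]<236]
k=P[(P[:,2]>205)&(P[:,1]>80)&(P[:,1]<150)&(P[:,0]>540)]; pf=(np.percentile(k,2,axis=0)+np.percentile(k,98,axis=0))/2; print('peg full',len(k),pf)
k=P[(P[:,2]>205)&(P[:,1]<-110)&(P[:,0]<485)]; pe=(np.percentile(k,2,axis=0)+np.percentile(k,98,axis=0))/2; print('peg empty',len(k),pe)
b=P[(P[:,2]>208)&(P[:,0]>490)&(P[:,0]<550)&(P[:,1]<-60)]; print('pad',cv2.minAreaRect(b[:,:2].astype(np.float32)))
a=np.arctan2(*(pf[:2]-[560.2,204.8])); print('full turn from out', np.degrees(np.arctan2(pf[1]-204.8,pf[0]-560.2)-np.arctan2(188.9-204.8,461.3-560.2)))
```

```text
peg full 101 [577.33998314 108.42071442 218.97066347]
peg empty 60 [ 459.94391737 -140.26089262  218.06687718]
pad ((516.9644775390625, -127.91746520996094), (28.348228454589844, 73.68307495117188), 5.420712471008301)
full turn from out 90.95078911533824
```

View pics/end.png

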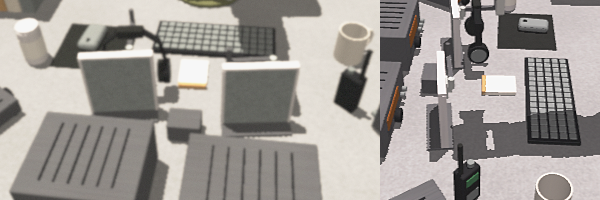

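The headset hangs on the left hook at about (120,40). The right hook is flat behind its screen, and nothing else on the desk looks displaced. The measured turn was about 91°, so I'm handing in.

```bash
python3 -c "
from cell import manip
print(manip.sign_off())"
```

```text
the job is handed in; nothing more can be done
None
```

I carried out all three steps and handed the job in at about 21 s on the robot's clock. It gave no verdict, so these are my own readings.

- **Empty hook:** I swung it fully out by its peg and pressed it against its stop at about 12 N. Its peg has stayed where I left it, within about 1 mm.
- **Headset:** I gripped it at 14 N, then 20 N for the lift, carried it across high and lowered it onto the hook. The wrist force peaked at 8 N upward as it touched, roughly 10 N on the hook. After release it hung level, with the pad centre about 2 mm from my estimate of the seat.
- **Old hook:** I folded it flat and pressed it home at about 12.5 N. It turned about 91° from fully out, which fits the stop within measuring error.
- **Rest of the desk:** The final picture shows nothing else moved; I judged that by eye and did not measure each object. The arm was clear at the end.

**Checks that disagreed:**
- The tool settled about 5 mm to one side of the pad's middle when I grasped the headset. I corrected for this when setting it down.
- The last far-camera estimate of the pad was about 3 mm off the close-up one. Both are well inside the 30 mm allowed.

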